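Feed one coin cell and slide it into the cell tester

ROBOT

A 7-joint arm with a two-finger parallel gripper is mounted at the origin on a cart in front of the work surface, level with it; the furniture and walls round the work are solid. World frame = base frame: x ahead of the robot, y to its left, z up, the work surface at z = 0. Lengths are in m, angles in rad, forces in N, time in s.
With the tool pointing down it reaches from about 0.425 to 0.875 m from the base axis. Payload 4.7 kg.
Tool frame: the origin (TCP) lies at the very end of the fingers, on their centre line; the grasp point (between the pads) lies 19 mm behind it; z points along the fingers, y is the line along which they close (so a half turn about z gives the same grasp; the last joint's range is limited). The gripper opens to 87 mm and grips with 3 to 60 N. Pads are 19 mm wide; open, the fingers measure 117 mm over their backs; the gripper's body (75 mm by 190 mm) begins 51 mm behind the grasp point.
Start: joints at [1.209, 0.321, -0.07, 1.45, 0.023, 1.371, -0.057], TCP at [0.239, -0.605, 0.223] pointing down, gripper open.
Joint ranges: [-2.86, 2.86], [-0.3, 2.09], [-1.38, 1.24], [0.06, 2.45], [-1.56, 4.7], [0.09, 2.05], [-2.69, 2.69]. Speed limits (rad/s): [2.57, 2.57, 3.14, 3.14, 3.14, 3.14, 3.14].

INTERFACE

Orientations are given as a rotation vector (axis times angle).
In Python, from bench import get_state, get_image, get_calibration, close_job gives the robot as it stands.
- The arm moves only by the shell command python3 -m crank 'ROWS' [FORCE]. ROWS is JSON, a list of rows, each a list of 5 numbers: the opening, from 0 (shut) to 1 (fully open), then the shift along the world's x, y, z in units of 0.2 m (1.0 is 0.2 m), then the turn about the world's z in units of 2 pi rad (1.0 is 2 pi rad). A call has 1 to 5 rows; each row is the pose to reach, as a shift and turn from the pose commanded when the call began, turning the shorter way round; what a row does not reach only later rows make up. A row lasts 1/8 s, in which the tool goes at most 62.5 mm and 10.7 degrees, less where a joint would pass 70% of its speed; a pose out of reach is approached as far as the arm can. A call with a number of a shift or a turn outside -1 to 1 is refused whole. A call with a gripper value outside its range is refused whole. The fingers move at their own pace and stop on an object; FORCE is the grip in N (left out, the last holds). Time passes only in rows, so rows that repeat a pose let the fingers close. It gives the time, the measured TCP pose, the force, the opening and the grip force at its end, in the units of the state.
- get_state(): the state, without advancing time (a new reading comes with each control period).
- get_image(name): name is "scene" or "side" or "wrist"; returns the picture (480x640x3 uint8, red, green, blue); there is no depth.
- get_calibration(name): a dict with "fovy" (degrees; the focal length in pixels is half the picture's height over the tangent of half this angle, whatever the lens; pixels are square), "cx", "cy" (the principal point, pixels), "R" (3x3) and "t" (3): a world point X has camera coordinates R X + t. Camera axes: x right, y down, z forward; pixel columns grow to the right and rows downward; lengths in m; the calibration is good to about 2 mm. A picture is of the moment at which its call begins: read the wrist's pose just before it. get_calibration takes no time and is no camera call; for the wrist camera it gives the pose at the moment of the call.
- close_job(): hands the job in; it is judged then, once.
The state is a dict: "time": time; "joint_positions": joint angles; "qd": joint speeds; "joint_torque": joint torques, N m; "position": TCP position; "tool_rot": TCP orientation; "ft_force": force on the tool from outside, world axes, zero at the start; "torque": the same for the moment, N m; "grip_width": opening from 0.0 (shut) to 1.0 (fully open); "grip_force": force on a finger pad.
Only numpy, scipy, OpenCV 4.12 (cv2) and the standard library are available. Lean on these libraries where they do the work, as an engineer would, in place of code of your own. Each camera call takes 0.05 s, during which the arm holds its last target. There are 200 camera calls.

TASK

Press the feeder's plunger fully home once, so that one coin cell is pushed out onto the plate, and let the plunger spring back out. Then push that cell along the plate into the slot of the cell tester until it rests against the stop. Never pick the cell up; the other cells stay in the magazine and the other things on the bench stay where they are.

Things in the scene. Friction and masses are not known exactly. Their poses are not given: they have to be found in the camera images.
- feeder: coin-cell feeder, fixed on the bench: black plate, top 12 mm above the bench, x -42 to +98, y -85 to +29 mm, with a 4 mm high fence along y -81 mm. Origin: on the bench below the magazine's axis. z up; the plunger is pressed towards -y and the cell comes out there, centre at about x 0, y -44 mm; the tester is on its +x side.
- plunger_face (a point): centre of the flat outer face of the plunger's metal mushroom knob (30 mm across, 3 to 33 mm above the bench, only the bench below it). With the plunger out it lies 86 mm from the magazine's axis on the feeder's +y side, 18 mm above the bench. It is pressed along the feeder's -y.
- plunger (a joint): travel of the plunger: 0 out, 0.045 m fully home at a hard stop. A spring resists with about 2 N at first, 5 N at the end, and pushes it out again when released. A flat blade on it (22 mm wide) pushes the lowest cell through the gate; when it is back out, the next cell drops to the bottom.
- magazine (a point): on the magazine's axis, at the plate's top (12 mm above the bench), where the lowest cell lies. In the feeder's axes the grey magazine block covers x -28 to +28, y -17 to +29 mm and is 28 mm high over the bench; four rods and a collar 37 mm across hold the stack above it, to 50 mm over the bench.
- coin_a: the lowest coin cell in the magazine, the one to be fed: bare metal disc 24.5 mm across, 7.7 mm thick, 11 to 15 g. Origin: centre of its underside. It lies flat and slides freely on the plate.
- coin_b: the second coin cell from below, same size; origin: centre of its underside
- coin_c: the third coin cell from below
- coin_d: the top coin cell
- tester: grey cell tester fixed on the plate. Axes as the feeder's; origin: on the plate's top under the centre of a cell in place, 46 to 58 mm to the feeder's +x side of where the cell comes out and up to 3 mm off its line. The slot opens to -x, 29 mm wide between cheeks 8 mm high; its stop is 12.5 mm to the +x side of the origin, the front of a block 22 mm high, 26 mm deep, 54 mm wide.
- slot_mouth (a point): middle of the mouth of the tester's slot, on the plate's top, 13 mm to the -x side of the tester's origin: here the flared cheeks stand about 37 mm apart. A cell in place still stands out about level with the mouth, so that the fingers need not enter. A brass leaf, 10 mm above the plate and 8 mm wide, reaches over the cell to 6 mm from the origin.
- loupe: black loupe, 37 mm across, 30 mm high, standing by the plunger; leave it
- bnc_adapter: metal coaxial adapter, 15 mm across, 30 mm high, standing behind the plunger; leave it
- flux_bottle: small amber bottle, 32 mm across, 58 mm high, standing behind the feeder; leave it
- tweezers: black tweezers, 129 mm long, lying along the fence side of the plate, on the bench, 8 mm high; leave them
- note_pad: pad of notes, 70 x 70 x 14 mm, on the bench between the plunger and the grey drawer unit (190 mm high, its near side face about 105 mm to the left of the robot's base axis; keep the hand over or clear of it); leave it

How it is judged:
By the outcome, as a careful person would: the job done as asked, in the order asked, and still so for the second after the job is handed in, with the robot touching nothing.
It also fails if it takes over 48 s, if anything falls off the work surface, if the arm or the gripper's body presses on something with over 40 N, if the wrist force passes 120 N, or if a joint passes its speed limit or range.

## Working session

There is one attempt and no reset: what is moved stays moved. The work goes in short steps, Python scripts to look and compute and a shell command to move; the robot and the scene stay as the last step left them, time stands still between calls to the robot, and variables do not carry over. Pictures are saved under pics/ and viewed, at most 13 in all, crops included, and the job is handed in when it is done.

```bash
ls; mkdir -p pics; python3 - <<'E'
from bench import *
import cv2
for n in ["scene","side"]:
    cv2.imwrite(f"pics/{n}0.png",get_image(n)[:,:,::-1])
    c=get_calibration(n);print(n,c)
s=get_state();print({k:s[k] for k in("time","position","tool_rot","ft_force","grip_width")})
E
```

```text
pics
scene {'fovy': 46.66218556759244, 'cx': 317.4295092486068, 'cy': 240.51895698487652, 'R': array([[-0.92127401, -0.38890809,  0.00216496],
       [-0.30758402,  0.72519836, -0.616019  ],
       [ 0.23800475, -0.5681882 , -0.78772832]]), 't': array([0.36619702, 0.25232775, 0.76511753])}
side {'fovy': 42.87511220432526, 'cx': 316.46666896397824, 'cy': 249.12242635834792, 'R': array([[ 0.68951836, -0.72424813, -0.00539254],
       [-0.35120583, -0.3278344 , -0.87702855],
       [ 0.63341842,  0.60662118, -0.480408  ]]), 't': array([-0.40293607,  0.17205137,  0.66668406])}
{'time': 0.1, 'position': array([ 0.23831711, -0.60421279,  0.22158812]), 'tool_rot': array([-3.08470068e+00, -5.86546872e-01,  6.65802897e-04]), 'ft_force': array([ 0.52150097, -0.04246596, -0.06940601]), 'grip_width': 0.9992669034025318}
```

View pics/scene0.png

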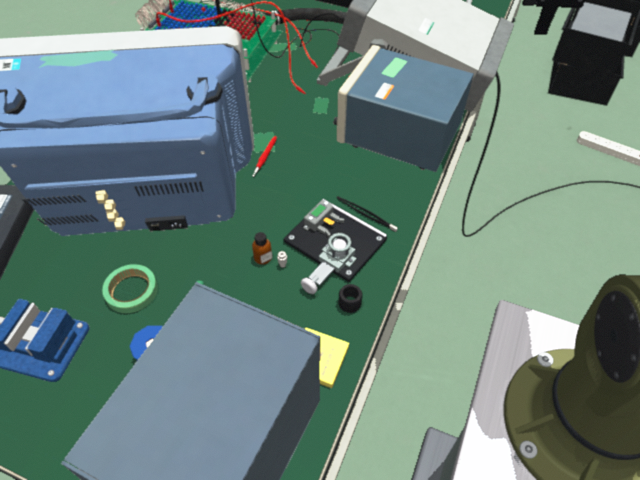

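View pics/side0.png

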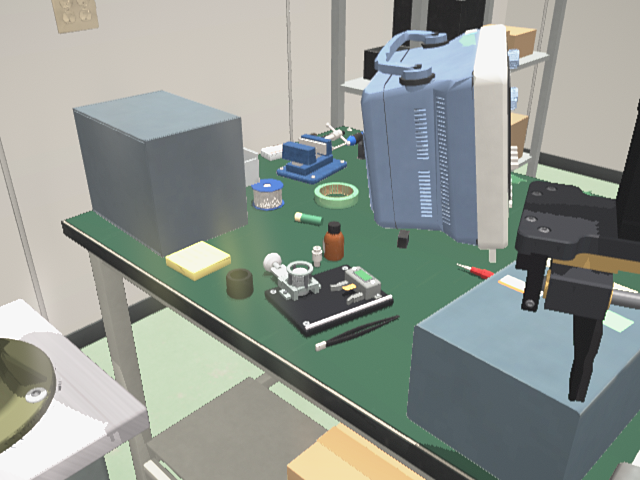

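The feeder plate is around scene (335,238) and side (330,297). The knob is at scene (308,285) and the loupe at (349,298). I'll enlarge both.

```bash
python3 - <<'E'
import cv2
a=cv2.imread("pics/scene0.png")[185:315,245:405]; b=cv2.imread("pics/side0.png")[240:355,220:405]
cv2.imwrite("pics/sc.png",cv2.resize(a,None,fx=4.6,fy=4.6,interpolation=cv2.INTER_CUBIC))
cv2.imwrite("pics/sd.png",cv2.resize(b,None,fx=4,fy=4,interpolation=cv2.INTER_CUBIC))
E
```

```text
(no output)
```

View pics/sc.png

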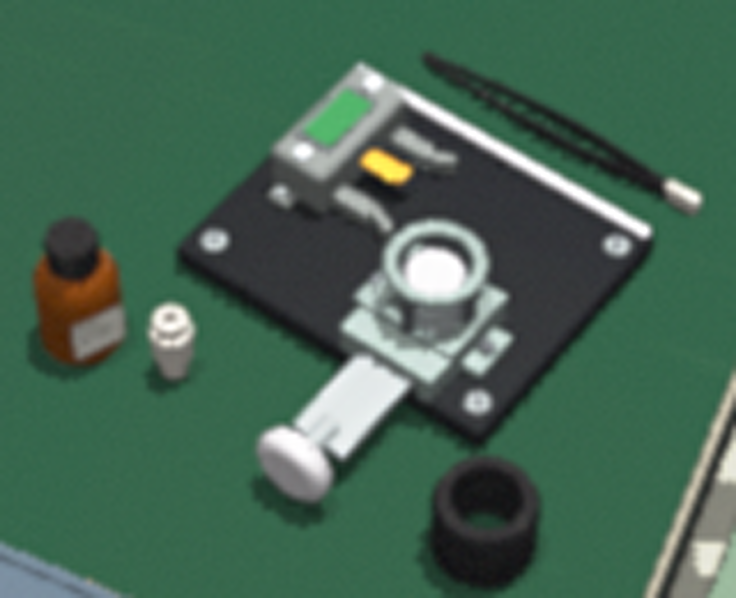

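View pics/sd.png

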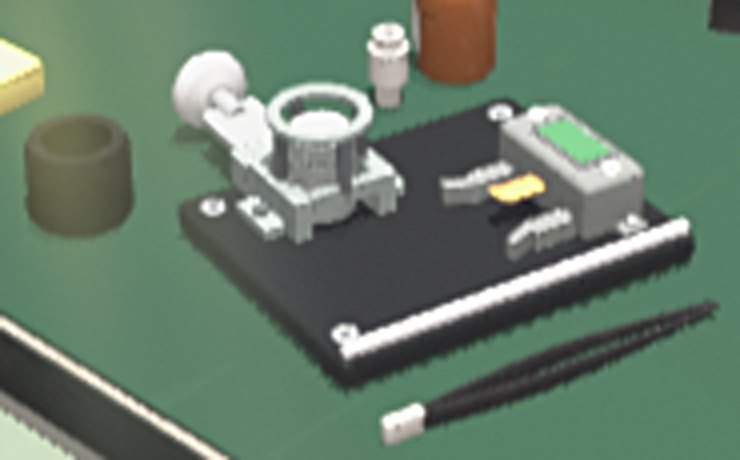

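```bash
cat > h.py <<'E'
import numpy as np
from bench import *
from scipy.optimize import least_squares
C={n:get_calibration(n) for n in("scene","side")}
def proj(c,X):
    p=np.asarray(X)@c["R"].T+c["t"]; f=240/np.tan(np.radians(c["fovy"]/2))
    return np.c_[c["cx"]+f*p[:,0]/p[:,2],c["cy"]+f*p[:,1]/p[:,2]]
def ray(c,uv,z):
    f=240/np.tan(np.radians(c["fovy"]/2)); d=c["R"].T@np.array([(uv[0]-c["cx"])/f,(uv[1]-c["cy"])/f,1]); o=-c["R"].T@c["t"]
    return (o+d*(z-o[2])/d[2])[:2]
sc=lambda u,v:(245+u/4.6-.4,185+v/4.6-.4)
sd=lambda u,v:(220+u/4-.4,240+v/4-.4)
def W(p,X):
    X=np.atleast_2d(X)/1e3; c,s=np.cos(p[2]),np.sin(p[2])
    return np.c_[p[0]+c*X[:,0]-s*X[:,1],p[1]+s*X[:,0]+c*X[:,1],X[:,2]]
E
python3 - <<'E'
from h import *
ob=[("scene",sc(480,434),(-42,29,12)),("scene",sc(180,250),(98,29,12)),("scene",sc(653,236),(-42,-83,14)),("scene",sc(436,262),(0,0,50)),("scene",sc(292,466),(0,86,18)),
("side",sd(182,208),(-42,29,12)),("side",sd(343,370),(-42,-85,12)),("side",sd(690,235),(98,-83,14)),("side",sd(515,100),(98,29,12)),("side",sd(319,115),(0,0,50))]
def res(p): return np.concatenate([(proj(C[n],W(p,X))-uv)[0] for n,uv,X in ob])
best=min((least_squares(res,[.5,0,y],loss="soft_l1") for y in(0,1.57,3.14,-1.57)),key=lambda r:r.cost)
p=best.x;print(p,np.degrees(p[2]),best.cost);print(res(p).reshape(-1,2).round(1).tolist())
np.save("p.npy",p)
c,s=np.cos(p[2]),np.sin(p[2])
def F(xy): d=(np.asarray(xy)-p[:2])*1e3; return (c*d[0]+s*d[1],-s*d[0]+c*d[1])
for nm,n,uv,z in[("blk f+y","scene",sc(320,178),34),("blk f-y","scene",sc(405,90),34),("blk b-y","scene",sc(360,65),34),("blk b+y","scene",sc(277,150),34),
 ("blk f+y","side",sd(503,125),34),("blk f-y","side",sd(585,190),34),("blk b-y","side",sd(640,165),34),
 ("loupe","scene",sc(487,497),30),("loupe","side",sd(78,137),30),("bnc","scene",sc(172,315),30),("bnc","side",sd(389,35),30),("bottle","scene",sc(73,240),58),
 ("leaf tip","scene",sc(400,175),22),("mouth+y ch","scene",sc(388,225),20),("mouth-y ch","scene",sc(455,155),20),("mouth+y","side",sd(445,183),20),("mouth-y","side",sd(512,238),20)]:
    w=ray(C[n],uv,z/1e3);print(nm,n,w.round(4),np.round(F(w),1))
for nm,X in[("face",(0,86,18)),("mag",(0,0,12)),("out",(0,-44,12))]:print(nm,W(p,X).round(4))
E
```

```text
[ 0.4138002  -0.13063181 -0.26047469] -14.92410034279542 7.796498359913899
[[0.2, -0.5], [-1.1, -2.2], [1.0, -1.0], [0.3, -1.3], [-1.3, 0.5], [-2.1, -0.6], [-0.5, 0.8], [1.3, -0.3], [-1.4, -0.5], [-0.1, -0.2]]
blk f+y scene [ 0.4709 -0.1595] [ 62.6 -13.2]
blk f-y scene [ 0.4583 -0.2119] [ 63.9 -67. ]
blk b-y scene [ 0.4788 -0.217 ] [ 85.1 -66.7]
blk b+y scene [ 0.4909 -0.1657] [ 83.5 -14. ]
blk f+y side [ 0.4714 -0.1633] [ 64.  -16.7]
blk f-y side [ 0.4582 -0.211 ] [ 63.6 -66.2]
blk b-y side [ 0.4831 -0.2145] [ 88.6 -63.2]
loupe scene [ 0.3658 -0.0562] [-65.6  59.6]
loupe side [ 0.3692 -0.0561] [-62.3  60.5]
bnc scene [ 0.4957 -0.084 ] [67.1 66.2]
bnc side [ 0.4969 -0.0843] [68.4 66.2]
bottle scene [ 0.5312 -0.0816] [100.9  77.6]
leaf tip scene [ 0.4479 -0.1817] [ 46.1 -40.6]
mouth+y ch scene [ 0.4435 -0.1593] [ 36.1 -20. ]
mouth-y ch scene [ 0.433  -0.2005] [ 36.6 -62.6]
mouth+y side [ 0.4462 -0.1591] [ 38.6 -19.2]
mouth-y side [ 0.436  -0.1985] [ 39.  -59.9]
face [[ 0.4359 -0.0475  0.018 ]]
mag [[ 0.4138 -0.1306  0.012 ]]
out [[ 0.4025 -0.1731  0.012 ]]
```

```bash
python3 - <<'E'
from h import *
p=np.load("p.npy")
print("box base",[ray(C["scene"],u,0).round(3).tolist() for u in((430,167),(347,143))])
print("box base side",[ray(C["side"],u,0).round(3).tolist() for u in((411,405),(560,479))])
for z in(.1,.15,.2,.25):print(z,"box top scene(430,95)front-right?",[ray(C["scene"],u,z).round(3).tolist() for u in((468,75),(346,83),(437,118))],"side",[ray(C["side"],u,z).round(3).tolist() for u in((418,325),(490,262))])
print("pad",[ray(C["side"],u,.014).round(3).tolist() for u in((166,262),(197,243),(231,260),(200,276))])
print("pad scene",[ray(C["scene"],u,.014).round(3).tolist() for u in((349,343),(313,328))])
for X in[(0,120,18),(0,106,18),(0,95.5,18),(0,50.5,18),(-22,-44,15),(-12,-80,15)]:
    w=W(p,X)[0];print(X,w.round(4),np.hypot(*w[:2]).round(4))
E
```

```text
box base [[0.332, -0.403], [0.504, -0.404]]
box base side [[0.349, -0.366], [0.364, -0.527]]
0.1 box top scene(430,95)front-right? [[0.32, -0.574], [0.531, -0.456], [0.342, -0.424]] side [[0.356, -0.361], [0.522, -0.349]]
0.15 box top scene(430,95)front-right? [[0.314, -0.5], [0.508, -0.392], [0.333, -0.362]] side [[0.297, -0.399], [0.44, -0.389]]
0.2 box top scene(430,95)front-right? [[0.307, -0.426], [0.485, -0.327], [0.325, -0.3]] side [[0.237, -0.437], [0.358, -0.428]]
0.25 box top scene(430,95)front-right? [[0.3, -0.353], [0.463, -0.262], [0.317, -0.238]] side [[0.177, -0.474], [0.276, -0.467]]
pad [[0.333, 0.072], [0.402, 0.087], [0.404, 0.005], [0.343, 0.002]]
pad scene [[0.339, 0.017], [0.398, 0.015]]
(0, 120, 18) [ 0.4447 -0.0147  0.018 ] 0.4449
(0, 106, 18) [ 0.4411 -0.0282  0.018 ] 0.442
(0, 95.5, 18) [ 0.4384 -0.0384  0.018 ] 0.4401
(0, 50.5, 18) [ 0.4268 -0.0818  0.018 ] 0.4346
(-22, -44, 15) [ 0.3812 -0.1675  0.015 ] 0.4164
(-12, -80, 15) [ 0.3816 -0.2048  0.015 ] 0.4331
```

```bash
python3 -m crank '[[0,0,0,0.3,0],[0,0.2,0.3,0.4,0.03],[0,0.4,0.6,0.4,0.06],[0,0.6,0.9,0.4,0.07],[0,0.7,1,0.4,0.07]]' 20
python3 -m crank '[[0,0.1,0.3,0,0.02],[0,0.15,0.6,0,0.04],[0,0.2,0.9,0,0.06],[0,0.2,1,0,0.079],[0,0.2,1,0,0.079]]'
```

```text
time: 0.72
position: [0.3793, -0.4026, 0.3025]
tool_rot: [2.883, 1.247, -0.0]
ft_force: [0.2, 0.4, 0.1]
grip_width: 0.512
grip_force: 0.0
time: 1.35
position: [0.4187, -0.2032, 0.3027]
tool_rot: [2.487, 1.918, -0.001]
ft_force: [-0.3, -0.1, 0.7]
grip_width: 0.021
grip_force: 0.0
```

```bash
python3 -m crank '[[0,0.05,0.3,0,0],[0,0.1,0.6,-0.2,0],[0,0.112,0.9,-0.5,0],[0,0.112,0.9,-0.8,0],[0,0.112,0.9,-0.8,0]]'
python3 - <<'E'
from h import *
import cv2
c=get_calibration("wrist");im=get_image("wrist");cv2.imwrite("pics/w1.png",im[:,:,::-1])
p=np.load("p.npy");print(get_state()["position"])
for X in[(0,86,18),(0,86,33),(15,86,18),(-15,86,18),(0,0,50)]:print(X,proj(c,W(p,X)).round(0))
E
```

```text
time: 1.98
position: [0.4388, -0.0249, 0.1391]
tool_rot: [-2.489, -1.911, 0.005]
ft_force: [-0.6, -0.9, 0.3]
grip_width: 0.005
grip_force: 0.0
[ 0.43796457 -0.02442245  0.1376534 ]
(0, 86, 18) [[326. 260.]]
(0, 86, 33) [[326. 266.]]
(15, 86, 18) [[344. 260.]]
(-15, 86, 18) [[309. 260.]]
(0, 0, 50) [[326. 370.]]
```

View pics/w1.png

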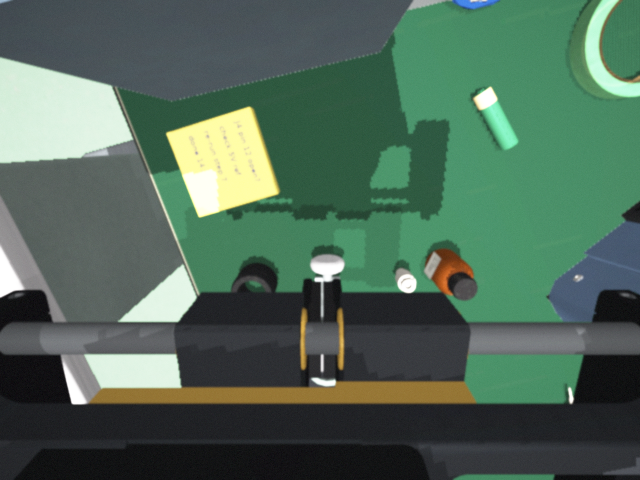

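The knob is at wrist (327,264), within about 4 px of the prediction, so laterally aligned. Descending behind it.

```bash
python3 -m crank '[[0,0,0,-0.2,0],[0,0,0,-0.4,0],[0,0,0,-0.55,0],[0,0,0,-0.63,0],[0,0,0,-0.63,0]]'
python3 - <<'E'
from h import *
p=np.load("p.npy");s=get_state();w=s["position"];print(w,s["joint_positions"].round(2),s["tool_rot"])
c_,s_=np.cos(p[2]),np.sin(p[2]);d=(w[:2]-p[:2])*1e3;print("feeder",c_*d[0]+s_*d[1],-s_*d[0]+c_*d[1])
E
```

```text
time: 2.65
position: [0.4407, -0.0254, 0.0161]
tool_rot: [-2.49, -1.913, 0.001]
ft_force: [-0.8, 0.5, 0.5]
grip_width: 0.004
grip_force: 0.0
[ 0.4406664  -0.02540037  0.01613047] [ 0.66  0.15 -0.69  2.14  0.12  0.88 -0.36] [-2.49038450e+00 -1.91260225e+00  1.29607527e-03]
feeder -1.1412806239478712 108.60085795014152
```

```bash
cat >> h.py <<'E'
def feeder(w,p=None):
    p=np.load("p.npy"); c,s=np.cos(p[2]),np.sin(p[2]);d=(np.asarray(w)[:2]-p[:2])*1e3;return np.round((c*d[0]+s*d[1],-s*d[0]+c*d[1]),1)
def st():
    s=get_state();print(s["time"],s["position"].round(4),"feeder",feeder(s["position"]),"F",s["ft_force"].round(1))
E
python3 -m crank '[[0,0,0,-0.035,0],[0,-0.026,-0.097,-0.035,0],[0,-0.045,-0.169,-0.035,0],[0,-0.058,-0.217,-0.035,0],[0,-0.067,-0.251,-0.035,0]]'
python3 -c "from h import *;st()"
```

```text
time: 3.28
position: [0.429, -0.0742, 0.0103]
tool_rot: [2.488, 1.916, 0.005]
ft_force: [2.7, 5.3, -3.5]
grip_width: 0.003
grip_force: 2.8
3.275 [ 0.429  -0.0742  0.0103] feeder [ 0.2 58.5] F [ 2.7  5.3 -3.5]
```

```bash
python3 -m crank '[[0,-0.005,-0.02,0,0],[0,-0.009,-0.034,0,0],[0,-0.012,-0.044,0,0],[0,-0.013,-0.048,0,0],[0,-0.013,-0.048,0,0]]'
python3 -c "from h import *;st()"
```

```text
time: 3.9
position: [0.428, -0.0784, 0.0104]
tool_rot: [-2.485, -1.918, -0.013]
ft_force: [4.8, 16.3, -3.1]
grip_width: 0.004
grip_force: 8.6
3.9 [ 0.428  -0.0784  0.0104] feeder [ 0.2 54.1] F [ 4.8 16.3 -3.1]
```

```bash
python3 -m crank '[[0,-0.004,-0.015,0,0],[0,-0.004,-0.015,0,0]]'
python3 - <<'E'
from h import *
import cv2
st()
a=get_image("side")[225:355,220:405,::-1]
cv2.imwrite("pics/s1.png",cv2.resize(a,None,fx=4,fy=4,interpolation=cv2.INTER_CUBIC))
p=np.load("p.npy");print((proj(C["side"],W(p,[(0,-44,19.7),(0,86,18),(0,41,18)]))-[220,225])*4)
E
```

```text
time: 4.15
position: [0.4279, -0.0786, 0.0104]
tool_rot: [-2.482, -1.918, -0.018]
ft_force: [7.2, 22.9, -3.7]
grip_width: 0.008
grip_force: 12.1
4.15 [ 0.4279 -0.0786  0.0104] feeder [ 0.2 53.9] F [ 7.2 22.9 -3.7]
[[385.46959601 309.10405105]
 [202.19426668 147.09807147]
 [261.00908196 200.45806769]]
```

View pics/s1.png

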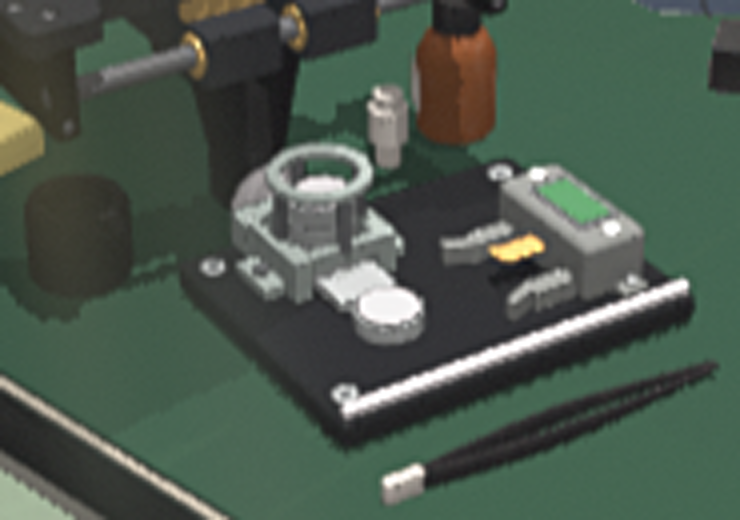

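The cell lies on the plate at crop (390,308), the blade is behind it, and 24 N against a stiff stop means the plunger is home. Now I back off along +y and rise.

```bash
python3 -m crank '[[0,0.015,0.056,0,0],[0,0.035,0.13,0,0],[0,0.06,0.225,0,0],[0,0.085,0.319,0,0],[0,0.085,0.319,0,0]]'
python3 -m crank '[[0.5,0,0,0.2,0],[0.5,0,0,0.45,0],[0.5,0,0,0.6,0],[0.5,0,0,0.6,0]]'
python3 - <<'E'
from h import *
import cv2
st();print(get_state()["joint_positions"].round(2))
a=get_image("side")[225:355,220:405,::-1]
cv2.imwrite("pics/s2.png",cv2.resize(a,None,fx=4,fy=4,interpolation=cv2.INTER_CUBIC))
E
```

```text
time: 4.82
position: [0.4418, -0.0231, 0.0102]
tool_rot: [2.486, 1.919, 0.001]
ft_force: [0.5, -0.6, -0.6]
grip_width: 0.007
grip_force: 0.0
time: 5.32
position: [0.4429, -0.0254, 0.1322]
tool_rot: [2.487, 1.91, 0.004]
ft_force: [1.4, 0.8, -0.4]
grip_width: 0.376
grip_force: 0.0
5.325 [ 0.4429 -0.0254  0.1322] feeder [  1.  109.1] F [ 1.4  0.8 -0.4]
[ 0.72 -0.04 -0.7   2.04 -0.02  1.13 -0.23]
```

View pics/s2.png

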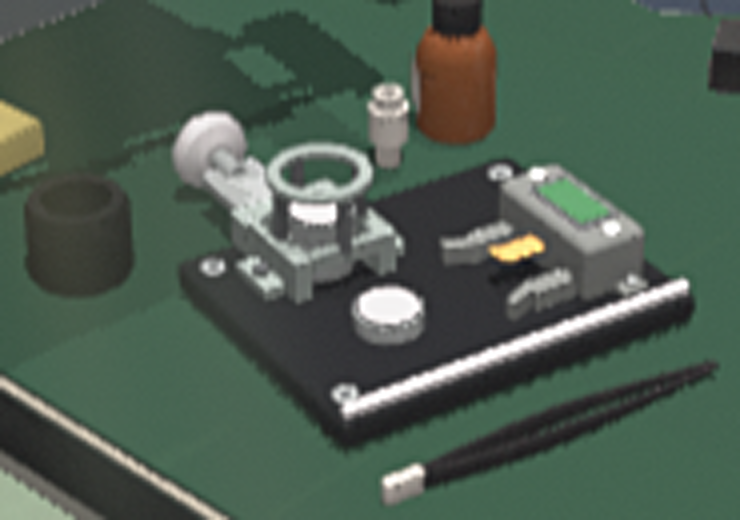

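The cell stands alone at crop (390,306), the plunger is back out, and nothing else moved. Next I move behind the cell at height and turn −90°.

```bash
python3 -c "
from h import *
print('coin',feeder(ray(C['side'],(220+390/4-.4,225+306/4-.4),.0197)))"
python3 -m crank '[[0.04,-0.1,-0.25,0,0],[0.04,-0.2,-0.5,0,-0.03],[0.04,-0.3,-0.7,0,-0.06],[0.04,-0.333,-0.704,0,-0.09],[0.04,-0.333,-0.704,0,-0.12]]'
python3 -m crank '[[0.04,0,0,0,-0.05],[0.04,0,0,0,-0.08],[0.04,0,0,0,-0.11],[0.04,0,0,0,-0.13],[0.04,0,0,0,-0.13]]'
python3 - <<'E'
from h import *
import cv2
s=get_state();c=get_calibration("wrist")
cv2.imwrite("pics/w2.png",get_image("wrist")[:,:,::-1]);st();print(s["joint_positions"].round(2),s["tool_rot"],s["grip_width"])
p=np.load("p.npy");print(proj(c,W(p,[(0,-44,19.7),(38,-41,20),(63.5,-41,34)])).round(0))
np.savez("w2.npz",**c)
E
```

```text
coin [  2.3 -42.1]
time: 6.0
position: [0.3723, -0.1653, 0.1279]
tool_rot: [-3.02, -0.857, 0.004]
ft_force: [0.6, 0.6, 0.0]
grip_width: 0.064
grip_force: 0.0
time: 6.62
position: [0.373, -0.1646, 0.128]
tool_rot: [-3.114, 0.405, 0.005]
ft_force: [-0.6, -0.3, 0.4]
grip_width: 0.041
grip_force: 0.0
6.675 [ 0.373  -0.1646  0.128 ] feeder [-30.7 -43.3] F [-0.5  0.2 -0.8]
[ 0.99 -0.12 -0.59  2.11 -0.07  1.14 -1.4 ] [-3.11442296  0.40513975  0.00482812] 0.040685364355818404
[[322. 201.]
 [318. 151.]
 [318. 113.]]
```

View pics/w2.png

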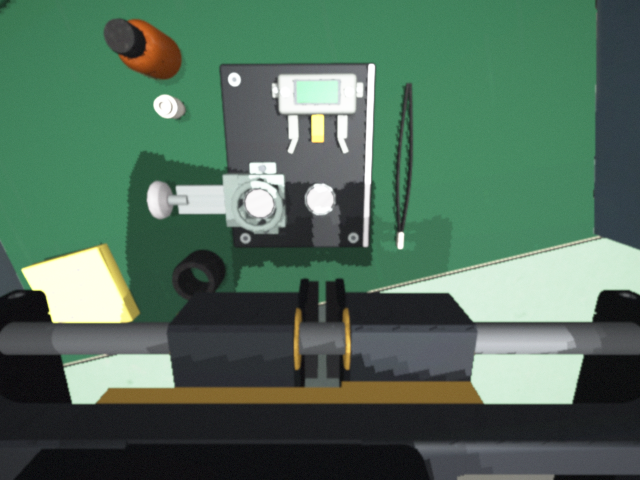

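The cell is at wrist (320,199). The slot mouth centre is about (318,150), with the leaf at (318,128).

```bash
python3 - <<'E'
from h import *
c=dict(np.load("w2.npz"))
for n,u,z in[("coin",(320,198.5),.0197),("leaf",(318,128),.022),("leaf tip",(318,142),.022),("cheek l",(291,151),.02),("cheek r",(346,151),.02),("block top l",(278,113),.034),("block top r",(356,113),.034)]:print(n,feeder(ray(c,u,z)))
E
python3 -m crank '[[0.04,0.02,0,-0.2,0],[0.04,0.03,0,-0.4,0],[0.04,0.03,0,-0.48,0],[0.04,0.03,0,-0.48,0]]'
python3 -c "from h import *;st();print(get_state()['tool_rot'])"
```

```text
coin [  2.1 -42.6]
leaf [ 54.2 -41.1]
leaf tip [ 44.4 -41.1]
cheek l [ 37.8 -20.9]
cheek r [ 37.9 -62. ]
block top l [ 63.6 -13.8]
block top r [ 63.7 -67.4]
time: 7.18
position: [0.3793, -0.164, 0.0325]
tool_rot: [-3.115, 0.398, 0.005]
ft_force: [1.1, 0.3, -0.5]
grip_width: 0.039
grip_force: 0.0
7.175 [ 0.3793 -0.164   0.0325] feeder [-24.8 -41.1] F [ 1.1  0.3 -0.5]
[-3.11458957  0.39824976  0.00481726]
```

```bash
python3 -m crank '[[0.04,-0.0015,-0.006,-0.05,0],[0.04,-0.0015,-0.006,-0.085,0],[0.04,-0.0015,-0.006,-0.085,0]]'
python3 -c "from h import *;st()"
python3 -m crank '[[0.04,0.024,-0.006,0,0],[0.04,0.043,-0.011,0,0],[0.04,0.063,-0.017,0,0],[0.04,0.082,-0.022,0,0],[0.04,0.101,-0.026,0,0]]'
python3 -m crank '[[0.04,0.02,-0.005,0,0],[0.04,0.039,-0.01,0,0],[0.04,0.053,-0.013,0,0],[0.04,0.062,-0.015,0,0],[0.04,0.062,-0.015,0,0]]'
python3 - <<'E'
from h import *
import cv2
st()
a=get_image("side")[225:355,220:405,::-1]
cv2.imwrite("pics/s3.png",cv2.resize(a,None,fx=4,fy=4,interpolation=cv2.INTER_CUBIC))
E
```

```text
time: 7.55
position: [0.3801, -0.1656, 0.0165]
tool_rot: [3.116, -0.399, -0.001]
ft_force: [0.2, 0.5, -0.1]
grip_width: 0.042
grip_force: 0.0
7.55 [ 0.3801 -0.1656  0.0165] feeder [-23.6 -42.5] F [ 0.2  0.5 -0.1]
time: 8.18
position: [0.4007, -0.171, 0.0166]
tool_rot: [3.116, -0.399, -0.0]
ft_force: [1.0, -0.4, -1.0]
grip_width: 0.04
grip_force: 0.1
time: 8.8
position: [0.4129, -0.1739, 0.0166]
tool_rot: [-3.116, 0.399, 0.0]
ft_force: [-1.8, -0.1, 0.9]
grip_width: 0.044
grip_force: 0.0
8.8 [ 0.4129 -0.1739  0.0166] feeder [ 10.3 -42. ] F [-1.8 -0.1  0.9]
```

View pics/s3.png

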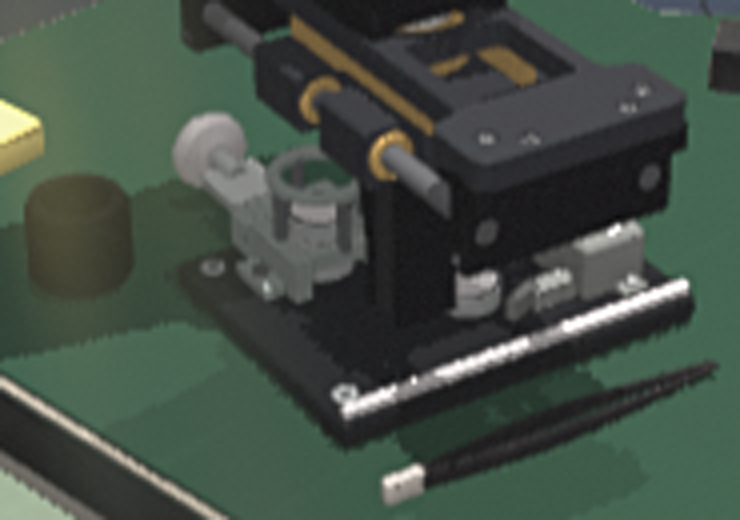

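The cell is just ahead of the fingers at crop (477,295), at the slot mouth. I'll push on slowly and watch the force.

```bash
python3 -m crank '[[0.04,0.02,-0.003,0,0],[0.04,0.039,-0.006,0,0],[0.04,0.053,-0.01,0,0],[0.04,0.065,-0.013,0,0],[0.04,0.07,-0.014,0,0]]'
python3 -c "from h import *;st()"
python3 -m crank '[[0.04,0.006,-0.002,0,0],[0.04,0.01,-0.003,0,0],[0.04,0.01,-0.003,0,0]]'
python3 -c "from h import *;st()"
```

```text
time: 9.48
position: [0.427, -0.1767, 0.0166]
tool_rot: [-3.116, 0.399, 0.0]
ft_force: [-0.1, -0.2, -0.2]
grip_width: 0.043
grip_force: 0.1
9.475 [ 0.427  -0.1767  0.0166] feeder [ 24.6 -41.1] F [-0.1 -0.2 -0.2]
time: 9.85
position: [0.4289, -0.1773, 0.0166]
tool_rot: [3.116, -0.399, -0.0]
ft_force: [0.6, 0.6, -0.6]
grip_width: 0.042
grip_force: 0.0
9.85 [ 0.4289 -0.1773  0.0166] feeder [ 26.6 -41.2] F [ 0.6  0.6 -0.6]
```

Small steps of about 1 mm until the stop is felt.

```bash
for i in 1; do python3 -m crank '[[0.04,0.005,-0.001,0,0],[0.04,0.005,-0.001,0,0]]' | grep -E "pos|ft"; done
python3 -m crank '[[0.04,0.005,-0.001,0,0],[0.04,0.005,-0.001,0,0]]' | grep -E "pos|ft"
python3 -m crank '[[0.04,0.005,-0.001,0,0],[0.04,0.005,-0.001,0,0]]' | grep -E "pos|ft"
python3 - <<'E'
from h import *
import cv2
st();c=get_calibration("wrist")
a=get_image("wrist")[60:300,160:480,::-1]
cv2.imwrite("pics/w3.png",cv2.resize(a,None,fx=2.4,fy=2.4,interpolation=cv2.INTER_CUBIC))
E
```

```text
position: [0.4299, -0.1775, 0.0166]
ft_force: [0.3, 0.8, -0.2]
position: [0.431, -0.1777, 0.0166]
ft_force: [0.4, 0.7, 0.5]
position: [0.4318, -0.1779, 0.0166]
ft_force: [0.2, -0.2, -1.1]
10.6 [ 0.4318 -0.1779  0.0166] feeder [ 29.6 -41. ] F [ 0.2 -0.2 -1.1]
```

View pics/w3.png

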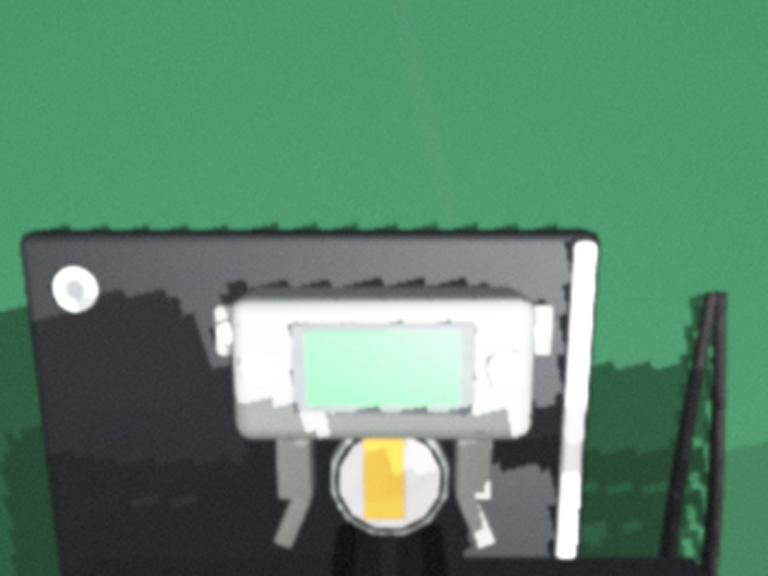

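The cell is centred in the slot under the leaf at crop (389,485) and nearly at the stop. I'll continue until there is contact force.

```bash
python3 -m crank '[[0.04,0.005,-0.001,0,0],[0.04,0.005,-0.001,0,0],[0.04,0.005,-0.001,0,0]]' | grep -E "pos|ft"
python3 -c "from h import *;st()"
python3 -m crank '[[0.04,0.003,-0.001,0,0],[0.04,0.003,-0.001,0,0],[0.04,0.003,-0.001,0,0]]' | grep -E "pos|ft"
python3 -c "from h import *;st()"
```

```text
position: [0.4322, -0.1779, 0.0164]
ft_force: [-2.9, 1.2, 1.7]
11.025 [ 0.4322 -0.1779  0.0164] feeder [ 29.9 -41. ] F [-2.9  1.2  1.7]
position: [0.4324, -0.178, 0.0164]
ft_force: [-5.1, 1.4, 4.2]
11.4 [ 0.4324 -0.178   0.0164] feeder [ 30.2 -41. ] F [-5.1  1.4  4.2]
```

Contact is stiff at the stop (about 5 N). Backing off and rising, then a check.

```bash
python3 -m crank '[[0.04,-0.02,0.005,0,0],[0.04,-0.07,0.018,0,0],[0.04,-0.1,0.026,0.1,0],[0.04,-0.12,0.03,0.4,0],[0.04,-0.15,0.04,0.65,0]]' | grep -E "pos|ft"
python3 -m crank '[[0.04,0,0,0,0],[0.04,0,0,0,0]]' | grep -E "pos|ft"
python3 - <<'E'
from h import *
import cv2
st();c=get_calibration("wrist")
a=get_image("wrist")[50:270,90:430,::-1]
cv2.imwrite("pics/w4.png",cv2.resize(a,None,fx=2.3,fy=2.3,interpolation=cv2.INTER_CUBIC))
p=np.load("p.npy");print((proj(c,W(p,[(51,-41,19.7),(38.75,-41,19.7),(63.5,-41,19.7)]))-[90,50])*2.3)
E
```

```text
position: [0.4035, -0.1701, 0.1484]
ft_force: [0.4, -0.6, 0.3]
position: [0.403, -0.1703, 0.1461]
ft_force: [0.1, -0.5, 0.8]
12.275 [ 0.403  -0.1703  0.1461] feeder [ -0.2 -41.1] F [ 0.1 -0.5  0.8]
[[531.14865915 282.30165093]
 [530.98308594 317.0617165 ]
 [531.32182545 245.94750946]]
```

View pics/w4.png

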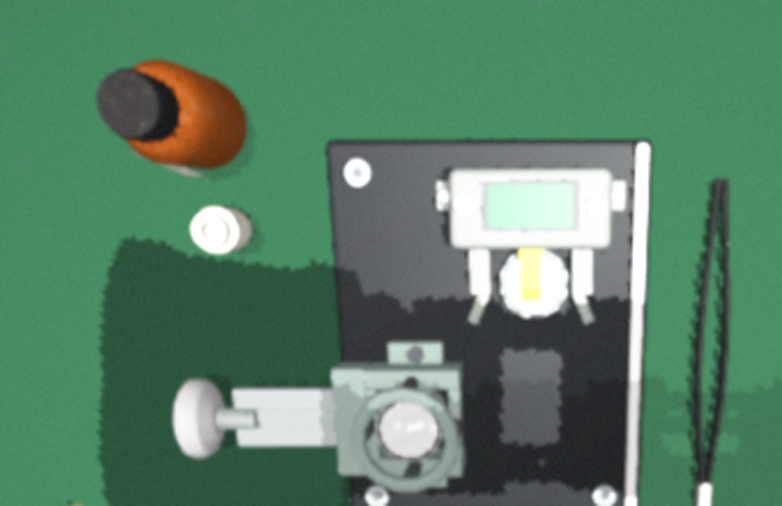

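The cell sits in the slot at crop (534,283). Its rear edge is at about 317 px, where a seated cell should be. The plunger is out and everything else is in place.

```bash
python3 -c "from bench import *;print(close_job())"
```

```text
the job is handed in; nothing more can be done
None
```

The job is handed in: one cell was fed, the plunger sprang back out, and the cell was pushed along the plate until it rested against the tester's stop (about 5 N at contact), with nothing else seen to have moved, in about 12 s of robot time.

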